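Open the gauge drawer and hold the jaw lever at its fourth click

ROBOT

A 6-joint arm with a two-finger parallel gripper is mounted at the origin on the work surface. World frame = base frame: x ahead of the robot, y to its left, z up, the work surface at z = 0. Lengths are in m, angles in rad, forces in N, time in s.
With the tool pointing down it reaches from about 0.35 to 0.775 m from the base axis. Payload 7.3 kg.
Tool frame: the origin (TCP) lies at the very end of the fingers, on their centre line; the grasp point (between the pads) lies 19 mm behind it (robot.pinch_z is the distance from the TCP to the grasp point, in m); z points along the fingers, y is the line along which they close (so a half turn about z gives the same grasp; the last joint's range is limited). The gripper opens to 92 mm and grips with 3 to 60 N. Pads are 19 mm wide; open, the fingers measure 130 mm over their backs; the gripper's body (75 mm by 190 mm) begins 47 mm behind the grasp point.
Start: joints at [1.138, 0.342, 1.524, -0, 1.275, -0.146], TCP at [0.148, 0.504, 0.227] pointing down, gripper open.
Joint ranges: [-2.53, 2.53], [-0.77, 2.02], [0.04, 2.7], [-1, 4.14], [0.28, 2.66], [-3.11, 3.11]. Speed limits (rad/s): [2.57, 2.57, 3.14, 3.14, 3.14, 3.14].

INTERFACE

Orientations are given as [roll, pitch, yaw] about the fixed x, y, z axes, in that order (R = Rz(yaw) Ry(pitch) Rx(roll)).
In Python, from cell import robot gives the robot as it stands.
- The arm moves only by the tool move_arm, never from a script. Its argument "motion" is a list of rows, each a list of 6 numbers: the shift along the tool's x, y, z in units of 0.1 m (1.0 is 0.1 m), then the turn, a rotation vector about the tool's x, y, z in units of pi rad (1.0 is pi rad). In form: [[dx, dy, dz, rx, ry, rz], ...]. A call has 1 to 12 rows; each row is the pose to reach, as a shift and turn from the pose commanded when the call began, along the tool's axes at that moment, turning the shorter way round; what a row does not reach only later rows make up. A row lasts 1/8 s, in which the tool goes at most 62.5 mm and 10.7 degrees, less where a joint would pass 70% of its speed; a pose out of reach is approached as far as the arm can. A call with a number of a shift or a turn outside -1 to 1 is refused whole. A call with a gripper value outside its range is refused whole. "fingers" is the opening, from -1 (shut) to 1 (fully open), set as the call begins (left out, the last holds). The fingers move at their own pace and stop on an object; "newtons" is the grip in N (left out, the last holds). Time passes only in rows, so rows that repeat a pose let the fingers close. It gives the time, the measured TCP pose, the force, the opening and the grip force at its end, in the units of the state.
- robot.observe(): the state, without advancing time (a new reading comes with each control period).
- robot.read_camera(name): name is "side" or "top" or "wrist"; returns a dict with "image" (400x640x3 uint8, red, green, blue), "range_z" (400x640 float32, m along the optical axis (not along the pixel's ray), 0 where there is no reading), "vfov" (degrees; the focal length in pixels is half the picture's height over the tangent of half this angle, whatever the lens; pixels are square), "cx", "cy" (the principal point, pixels), "extrinsics" (4x4, takes a point from camera to world coordinates); the wrist camera has in their place "hand_eye" (4x4, takes a point from camera to tool coordinates, whose origin is the TCP and whose axes are the flange's). Camera axes: x right, y up, looking along -z (the intrinsics and any distortion apply to the point x, -y, -z); pixel columns grow to the right and rows downward; lengths in m; the calibration is good to about 2 mm. The wrist camera is an equidistant fisheye: a pixel r from the principal point sees the ray r / f radians off the axis. A picture is of the moment at which its call begins: read the wrist's pose just before it.
- robot.hand_in(): hands the job in; it is judged then, once.
The state is a dict: "time": time; "qpos": joint angles; "qvel": joint speeds; "joint_efforts": joint torques, N m; "tool_pos": TCP position; "tool_rot": TCP orientation; "contact_force": force on the tool from outside, world axes, zero at the start; "torque": the same for the moment, N m; "opening": finger opening in m; "grip_force": force on a finger pad.
Only numpy, scipy, OpenCV 4.12 (cv2) and the standard library are available. Lean on these libraries where they do the work, as an engineer would, in place of code of your own. Each camera call takes 0.05 s, during which the arm holds its last target. There are 200 camera calls.

TASK

Pull the drawer of the green gauge cabinet all the way open by its handle. Then take the red knob of the jaw gauge inside and swing its ratchet lever exactly four clicks from rest (counter-clockwise seen from above), never past a fifth, and finish while still holding the knob there with the drawer open: the lever springs home if it is let go. Leave the other things on the bench and on the cabinet where they are.

Things in the scene. Friction and masses are not known exactly. Their poses are not given: they have to be found in the camera images.
- handle: steel bar handle of the drawer, a level round bar 11 mm thick and 110 mm long, 42 mm in front of the drawer's flat front (36 mm of free gap behind the bar); origin at the bar's centre, 35 mm below the cabinet's top. Its x axis points into the cabinet (the drawer opens along -x), y along the bar, z up. The green cabinet is 270 deep x 320 wide x 130 mm tall, fixed to the table; its top stands at 130 mm
- drawer (a joint): how far the drawer is pulled out (m): 0 shut, 0.15 at its stop, fully open; about 3 N of sliding friction, it stays where it is left. It may start slightly ajar
- knob: upright red round knob at the end of the lever, 22 mm across, 36 mm tall, fast on the lever; origin at its centre. Its top stands 110 mm above the table. The red arm, 14 mm wide, runs 9 mm below the knob's underside. Hidden in the cabinet until the drawer is open; then it stays 25 mm or more clear of the drawer's front (top at 117 mm, side walls 69 mm)
- front_top (a point): middle of the top edge of the drawer's outer front face, 42 mm behind the handle; axes as the handle's. The lever's upright pivot axis stands 121 mm behind this point (+x) and 20 mm left (+y), 70 mm from the knob; from the knob at rest it is 55.7 mm in +x, 42.4 mm in -y. The lever rests 0.65 rad left of -x; at the fourth click it points 0.15 rad right of -x. Its swing is free of obstacles
- lever (a joint): lever angle (rad), 0 at rest, growing counter-clockwise seen from above, to 1.2. A sprung pawl clicks over teeth at 0.1, 0.3, 0.5, 0.7, 0.9, 1.1: click n settles at 0.2 n, some 14 mm apart at the knob. It does not lock: a return spring (5 N at the knob at rest, 8 N at the fourth click) drives it home. Each tooth adds 3 to 5 N before its top and takes as much off after it
- vblock: loose steel V-block with a blue end mark, 70 x 55 x 42 mm, standing left of the cabinet; origin under its centre; leave alone
- mic_stand: loose grey cast micrometer stand, round foot 90 mm across, 77 mm tall, right of the cabinet; origin under its centre; leave alone
- angle_plate: loose dark steel angle plate, 60 x 90 x 85 mm, on the right of the table; origin under its centre; leave alone
- height_gauge: loose height gauge, foot 70 x 110 x 35 mm with a 310 mm tall upright beam, on the left of the table; origin under its foot; leave alone
- ring_gauge: loose steel ring, 52 mm across, 18 mm tall, on top of the cabinet; origin under its centre; leave alone
- block_box: loose wooden gauge block box, 85 x 120 x 28 mm, on top of the cabinet; origin under its centre; leave alone
- driver: loose screwdriver lying on the right of the table, about 200 mm long; leave alone

How it is judged:
On the way, in this order (a step that is already met when the one before it is completed fails the run):
1. the drawer is being drawn out by its handle (value of joint drawer above 0.05 m and contact force between the fingers and handle above 0.5 N), for 0.05 s.
2. the drawer is fully open (value of joint drawer above 0.135 m), for 0.2 s.
3. the lever, taken by its knob, has passed the first tooth (value of joint lever above 0.1 rad and contact force between the fingers and knob above 1 N), for 0.05 s.
At the end, for the whole second after the job is handed in: The drawer is out by more than 128 mm, the lever rests past its fourth tooth and before its fifth (0.71 to 0.89 rad) without moving, held by the fingers on the knob with more than 1.5 N; nothing has been disturbed (value of joint drawer above 0.128 m and value of joint lever between 0.71 and 0.89 rad and velocity of joint lever between -0.1 and 0.1 rad/s and contact force between the fingers and knob above 1.5 N); the arm keeps its last pose, push and grip.
It fails at once if the lever passes its fifth tooth (value of joint lever above 0.92 rad).
It fails at once if a bystander is pushed more than 15 mm (distance of any of vblock, mic_stand, angle_plate, height_gauge, ring_gauge, block_box, driver from where it was at the start of the episode above 0.015 m).
It fails at once if a bystander is tipped (angle between any of vblock, mic_stand, angle_plate, height_gauge, ring_gauge, block_box's own z axis and vertical above 0.2 rad).
It also fails if it takes over 51 s, if anything falls off the work surface, if the arm or the gripper's body presses on something with over 40 N, if the wrist force passes 120 N, or if a joint passes its speed limit or range.

## Working session

There is one attempt and no reset: what is moved stays moved. The work goes in short steps, Python scripts to look and compute and a tool call to move; the robot and the scene stay as the last step left them, time stands still between calls to the robot, and variables do not carry over. Pictures are saved under pics/ and viewed, at most 10 in all, crops included, and the job is handed in when it is done.

Besides the shell and the picture viewer there is one more tool, called after "Request:" by a JSON object that holds its "name" and its "arguments". move_arm: Moves the arm, as the interface text tells. Shifts and turns lie within -1 to 1; 1 stands for 0.1 m of shift or pi rad of turn. Its arguments: {"type":"object","properties":{"motion":{"type":"array"},"fingers":{"type":"number"},"newtons":{"type":"number"}},"required":["motion"]}

```bash
mkdir -p pics; ls
cat > h.py <<'E'
import numpy as np, cv2
from cell import robot
from scipy.spatial.transform import Rotation as R
def f_of(c): return c["image"].shape[0]/2/np.tan(np.radians(c["vfov"])/2)
def cloud(c):
    h,w=c["range_z"].shape; f=f_of(c); v,u=np.mgrid[:h,:w]; z=c["range_z"]
    P=np.stack([(u-c["cx"])/f*z,-(v-c["cy"])/f*z,-z],-1)
    E=c["extrinsics"]; W=P@E[:3,:3].T+E[:3,3]; W[z==0]=np.nan; return W
def save(n,im): cv2.imwrite("pics/"+n,im[:,:,::-1])
E
python3 - <<'E'
from h import *
s=robot.observe(); print(s)
for n in("side","top"):
    c=robot.read_camera(n); save(n+"1.png",c["image"]); np.save(n+"W.npy",cloud(c)); np.save(n+"I.npy",c["image"])
    print(n,c["vfov"],c["cx"],c["cy"],[k for k in c],c["extrinsics"])
E
```

```text
pics
{'time': 0.0, 'qpos': array([ 1.13799294e+00,  3.42712330e-01,  1.52510195e+00, -2.16175190e-05,
        1.27544863e+00, -1.45964907e-01]), 'qvel': array([ 6.75202931e-04,  7.70663275e-05, -2.16179945e-03, -9.69525176e-04,
       -1.97161384e-03,  1.53469870e-03]), 'joint_efforts': array([-8.28740008e-05, -4.31245816e+01, -2.44216669e+01,  7.17364135e-02,
        5.59779222e-02, -1.17519794e-04]), 'tool_pos': array([0.1483043 , 0.50313395, 0.22602076]), 'tool_rot': array([-3.13993716e+00, -2.22481792e-04,  2.85476030e+00]), 'contact_force': array([-0.04109811, -0.00444555, -0.6143204 ]), 'torque': array([ 0.00556373,  0.04714943, -0.03640884]), 'grip_force': 0.0, 'opening': 0.09221016876912928}
side 45.966705544855614 313.1645472729137 204.24620051306067 ['image', 'range_z', 'vfov', 'cx', 'cy', 'extrinsics'] [[ 0.77962386  0.48167899 -0.40021493 -0.15288128]
 [-0.62613227  0.58724821 -0.51293072 -0.9112401 ]
 [-0.01204244  0.65048051  0.75942747  1.3713252 ]
 [ 0.          0.          0.          1.        ]]
top 45.36471963207728 310.59879533423157 203.79260285340817 ['image', 'range_z', 'vfov', 'cx', 'cy', 'extrinsics'] [[ 0.01274254  0.9973265  -0.07195471  0.41352147]
 [-0.99986141  0.01193772 -0.01160416 -0.02770006]
 [-0.01071416  0.0720926   0.99734039  1.53441948]
 [ 0.          0.          0.          1.        ]]
```

View pics/top1.png

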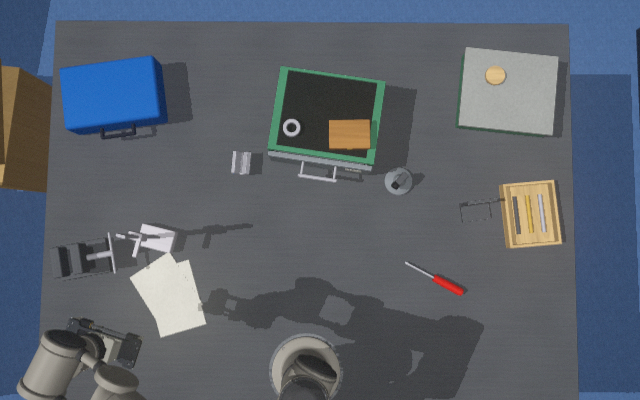

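View pics/side1.png

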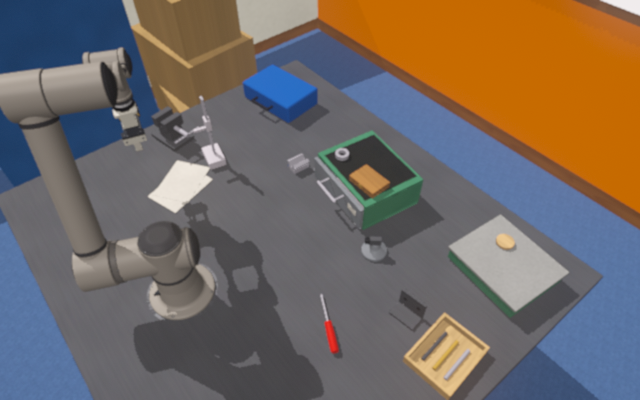

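The top view shows the cabinet with corners near (280,68), (385,81), (377,166) and (268,152). The handle bar runs about (300,177)–(337,181), the mic stand is at (398,181) and the V-block at (241,163). The side view shows the bar near (329,190).

Run:
```python
from h import *
W=np.load("topW.npy"); I=np.load("topI.npy")
# cabinet yaw from green pixels at top height
hsv=cv2.cvtColor(I,cv2.COLOR_RGB2HSV)
g=(hsv[...,0]>60)&(hsv[...,0]<90)&(hsv[...,1]>100)&(abs(W[...,2]-.13)<.008)
p=W[g]; p=p[(p[:,1]>-.3)&(p[:,1]<.2)]
r=cv2.minAreaRect(p[:,:2].astype(np.float32)); print("cab",r,cv2.boxPoints(r),np.median(p[:,2]))
crop=I[140:195,255:425]; save("crop.png",cv2.resize(crop,None,fx=4.5,fy=4.5,interpolation=cv2.INTER_CUBIC))
for n in("top","side"):
    W=np.load(n+"W.npy")
    m=(W[...,0]>.40)&(W[...,0]<.72)&(abs(W[...,1]+.03)<.12)&(W[...,2]>.06)&(W[...,2]<.125)
    q=W[m]; 
    for a,b in((.07,.08),(.08,.09),(.09,.1),(.1,.11),(.11,.125)):
        k=q[(q[:,2]>a)&(q[:,2]<b)]; print(n,a,len(k),k.min(0).round(3) if len(k) else '',k.max(0).round(3) if len(k) else '')
```

```text
cab ((0.7827490568161011, -0.054882243275642395), (0.3184850513935089, 0.25489529967308044), 82.01365661621094) [[ 0.6344128  -0.19487311]
 [ 0.8868359  -0.2302875 ]
 [ 0.9310853   0.08510862]
 [ 0.67866224  0.12052302]] 0.1305051985999186
top 0.07 35 [ 0.625 -0.14   0.07 ] [0.656 0.082 0.08 ]
top 0.08 43 [ 0.623 -0.148  0.081] [0.657 0.088 0.09 ]
top 0.09 153 [ 0.587 -0.147  0.09 ] [0.657 0.084 0.1  ]
top 0.1 130 [ 0.586 -0.137  0.1  ] [0.669 0.089 0.11 ]
top 0.11 462 [ 0.591 -0.148  0.11 ] [0.715 0.089 0.125]
side 0.07 62 [ 0.619 -0.149  0.07 ] [0.657 0.086 0.08 ]
side 0.08 66 [ 0.594 -0.142  0.08 ] [0.656 0.087 0.09 ]
side 0.09 140 [ 0.584 -0.146  0.09 ] [0.657 0.086 0.1  ]
side 0.1 113 [ 0.585 -0.149  0.1  ] [0.667 0.087 0.11 ]
side 0.11 329 [ 0.619 -0.15   0.11 ] [0.717 0.089 0.125]
```

View pics/crop.png

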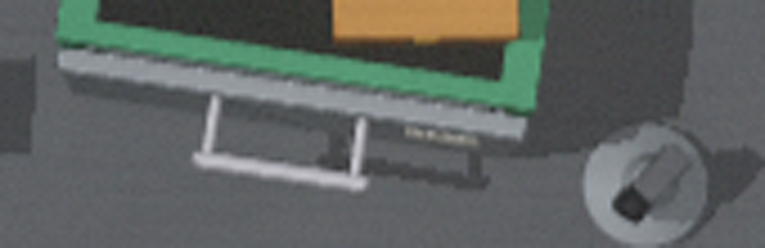

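Run:
```python
from h import *
a=-np.radians(90-82.01); u=np.array([np.cos(a),np.sin(a)]); v=np.array([-u[1],u[0]]); c0=np.array([.65,-.04])
for n in("top","side"):
    W=np.load(n+"W.npy"); L=np.stack([(W[...,:2]-c0)@u,(W[...,:2]-c0)@v,W[...,2]],-1)
    m=(abs(L[...,2]-.1)<.03)&(L[...,0]>-.1)&(L[...,0]<.05)&(abs(L[...,1])<.2)
    q=L[m]; hh=np.histogram(q[:,0],bins=np.arange(-.1,.052,.004)); print(n,list(zip(hh[1].round(3),hh[0])))
    b=q[(q[:,0]<-.03)&(q[:,2]>.085)]
    b=b[b[:,0]<b[:,0].min()+.012]
    print("bar",b.mean(0),np.median(b,0),b.min(0),b.max(0),len(b))
    ym=b[:,1]; print("slope",np.polyfit(ym,b[:,0],1), "world",c0+np.median(b[:,0])*u+ (ym.min()+ym.max())/2*v)
    f=q[(q[:,2]>.112)&(q[:,2]<.121)&(q[:,0]>-.04)&(q[:,0]<.03)]; print("fronttop",f.min(0),f.max(0),np.median(f,0))
    for nm,x,y in(("mic",.6,-.24),("vb",.63,.19)):
        t=W[(abs(W[...,0]-x)<.09)&(abs(W[...,1]-y)<.06)&(W[...,2]>.015)&(W[...,2]<.12)]; 
        if len(t): print(nm,t.min(0).round(3),t.max(0).round(3))
```

```text
top [(np.float64(-0.1), np.int64(0)), (np.float64(-0.096), np.int64(0)), (np.float64(-0.092), np.int64(0)), (np.float64(-0.088), np.int64(0)), (np.float64(-0.084), np.int64(0)), (np.float64(-0.08), np.int64(0)), (np.float64(-0.076), np.int64(0)), (np.float64(-0.072), np.int64(0)), (np.float64(-0.068), np.int64(0)), (np.float64(-0.064), np.int64(0)), (np.float64(-0.06), np.int64(41)), (np.float64(-0.056), np.int64(46)), (np.float64(-0.052), np.int64(51)), (np.float64(-0.048), np.int64(11)), (np.float64(-0.044), np.int64(6)), (np.float64(-0.04), np.int64(6)), (np.float64(-0.036), np.int64(9)), (np.float64(-0.032), np.int64(5)), (np.float64(-0.028), np.int64(5)), (np.float64(-0.024), np.int64(8)), (np.float64(-0.02), np.int64(9)), (np.float64(-0.016), np.int64(12)), (np.float64(-0.012), np.int64(336)), (np.float64(-0.008), np.int64(139)), (np.float64(-0.004), np.int64(135)), (np.float64(0.0), np.int64(130)), (np.float64(0.004), np.int64(75)), (np.float64(0.008), np.int64(71)), (np.float64(0.012), np.int64(59)), (np.float64(0.016), np.int64(59)), (np.float64(0.02), np.int64(57)), (np.flo
[... 1673 characters left out ...]
4(0.016), np.int64(61)), (np.float64(0.02), np.int64(52)), (np.float64(0.024), np.int64(59)), (np.float64(0.028), np.int64(45)), (np.float64(0.032), np.int64(47)), (np.float64(0.036), np.int64(47)), (np.float64(0.04), np.int64(36)), (np.float64(0.044), np.int64(40))]
bar [-0.05714677 -0.00185098  0.0979042 ] [-0.05760939 -0.00156577  0.09778037] [-0.06306365 -0.05619941  0.08893507] [-0.05111194  0.05902295  0.10739942] 78
slope [-0.01236466 -0.05716966] world [ 0.5931461  -0.03059421]
fronttop [-0.01718624 -0.16118519  0.1120555 ] [0.02948646 0.15860349 0.12096574] [-0.00554224 -0.01516128  0.1159716 ]
mic [ 0.555 -0.3    0.015] [ 0.69 -0.18  0.12]
vb [0.611 0.175 0.015] [0.686 0.245 0.048]
```

Request:
{"name": "move_arm", "arguments": {"motion": [[0, 0, 0, 0, 0, -0.0468], [0, 0, 0, 0, 0, -0.0468]], "fingers": -1, "newtons": 20}}

```text
time: 0.35
tool_pos: [0.1484, 0.5034, 0.2264]
tool_rot: [-3.141, -0.0, 3.001]
contact_force: [-0.1, -0.2, -0.4]
opening: 0.0761
grip_force: 0.0
```

Request:
{"name": "move_arm", "arguments": {"motion": [[-0.4, -0.5, 0, 0, 0, 0], [-0.8, -1, 0, 0, 0, 0], [-0.8, -1, 0, 0, 0, 0], [-0.8, -1, 0, 0, 0, 0]]}}

```text
time: 0.85
tool_pos: [0.214, 0.3936, 0.227]
tool_rot: [3.141, 0.0, 2.999]
contact_force: [0.1, -0.2, -0.0]
opening: 0.0367
grip_force: 0.0
```

Works as predicted; carry on to above the gap.

Request:
{"name": "move_arm", "arguments": {"motion": [[-0.5, -0.5, 0, 0, 0, 0], [-1, -1, 0, 0, 0, 0], [-1, -1, 0, 0, 0, 0], [-1, -1, 0, 0, 0, 0]]}}

```text
time: 1.35
tool_pos: [0.2993, 0.2809, 0.2267]
tool_rot: [3.141, -0.0, 3.0]
contact_force: [0.2, -0.5, -0.5]
opening: 0.0011
grip_force: 0.0
```

Request:
{"name": "move_arm", "arguments": {"motion": [[-0.5, -0.5, 0, 0, 0, 0], [-1, -1, 0, 0, 0, 0], [-1, -1, 0, 0, 0, 0], [-1, -1, 0, 0, 0, 0]]}}

```text
time: 1.85
tool_pos: [0.3839, 0.1684, 0.2265]
tool_rot: [3.141, -0.001, 3.001]
contact_force: [-0.0, 0.3, -0.2]
opening: 0.0006
grip_force: 0.0
```

Request:
{"name": "move_arm", "arguments": {"motion": [[-0.5, -0.5, 0, 0, 0, 0], [-1, -1, 0, 0, 0, 0], [-1, -1, 0, 0, 0, 0], [-1, -1, 0, 0, 0, 0]]}}

```text
time: 2.35
tool_pos: [0.4687, 0.0559, 0.2263]
tool_rot: [3.141, -0.001, 3.002]
contact_force: [-0.5, -0.2, 0.1]
opening: 0.0003
grip_force: 0.0
```

Request:
{"name": "move_arm", "arguments": {"motion": [[-0.5, -0.33, 0, 0, 0, 0], [-1, -0.67, 0, 0, 0, 0], [-1, -0.67, 0, 0, 0, 0], [-1, -0.67, 0, 0, 0, 0]]}}

```text
time: 2.85
tool_pos: [0.5577, -0.0234, 0.2264]
tool_rot: [3.141, -0.002, 3.004]
contact_force: [-0.8, 0.7, 0.7]
opening: 0.0004
grip_force: 0.0
```

```bash
cat >> h.py <<'E'
def wrist():
    s=robot.observe(); c=robot.read_camera("wrist"); f=f_of(c); h,w=c["range_z"].shape
    v,u=np.mgrid[:h,:w]; du,dv=u-c["cx"],v-c["cy"]; r=np.hypot(du,dv); th=r/f
    z=c["range_z"]; k=np.where(r>0,np.tan(th)/np.maximum(r,1e-9),0)*z
    P=np.stack([du*k,-dv*k,-z],-1); H=c["hand_eye"]; T=P@H[:3,:3].T+H[:3,3]
    W=T@R.from_euler("xyz",s["tool_rot"]).as_matrix().T+s["tool_pos"]; W[(z==0)|(th>1.45)]=np.nan
    return s,c,W
A=-np.radians(7.99); U=np.array([np.cos(A),np.sin(A)]); V=np.array([-U[1],U[0]]); C0=np.array([.65,-.04])
def loc(W): return np.stack([(W[...,:2]-C0)@U,(W[...,:2]-C0)@V,W[...,2]],-1)
E
python3 - <<'E'
from h import *
s,c,W=wrist(); save("w1.png",c["image"]); print(s["tool_pos"],s["tool_rot"],c["vfov"],c["hand_eye"]); print("tcp loc",loc(s["tool_pos"]))
np.save("w1W.npy",W)
L=loc(W); q=L[(abs(L[...,1])<.04)&(L[...,2]>.085)&(L[...,2]<.122)&(L[...,0]<.01)&(L[...,0]>-.1)]
h=np.histogram(q[:,0],bins=np.arange(-.1,.012,.004)); print(list(zip(h[1].round(3).tolist(),h[0].tolist())))
b=q[(q[:,0]<-.045)]; print("bar",np.median(b,0),b.min(0),b.max(0))
E
```

```text
[ 0.55774679 -0.02336101  0.22643752] [ 3.14067094e+00 -1.67448595e-03  3.00358884e+00] 65.70646984690485 [[-2.24890179e-03  9.64650025e-01  2.63524709e-01  7.12859516e-02]
 [ 9.99997459e-01  2.21099849e-03  4.40400181e-04  5.32980602e-04]
 [-1.57820690e-04  2.63525030e-01 -9.64652546e-01 -1.58301132e-01]
 [ 0.00000000e+00  0.00000000e+00  0.00000000e+00  1.00000000e+00]]
tcp loc [-0.09367047  0.00365425  0.22643752]
[(-0.1, 0), (-0.096, 0), (-0.092, 0), (-0.088, 0), (-0.084, 0), (-0.08, 0), (-0.076, 0), (-0.072, 0), (-0.068, 0), (-0.064, 10), (-0.06, 434), (-0.056, 158), (-0.052, 0), (-0.048, 0), (-0.044, 0), (-0.04, 0), (-0.036, 0), (-0.032, 0), (-0.028, 0), (-0.024, 0), (-0.02, 0), (-0.016, 0), (-0.012, 0), (-0.008, 0), (-0.004, 0), (0.0, 0), (0.004, 0)]
bar [-0.05768224 -0.00293616  0.09921096] [-0.06036346 -0.03981389  0.09405922] [-0.05271335  0.03974066  0.10278305]
```

Request:
{"name": "move_arm", "arguments": {"motion": [[-0.3, -0.04, 0, 0, 0, 0], [-0.607, -0.04, 0, 0, 0, 0], [-0.607, -0.04, 0.4, 0, 0, 0], [-0.607, -0.04, 0.8, 0, 0, 0], [-0.607, -0.04, 0.95, 0, 0, 0], [-0.607, -0.04, 0.95, 0, 0, 0]]}}

```text
time: 3.65
tool_pos: [0.6178, -0.037, 0.1319]
tool_rot: [3.141, -0.001, 3.003]
contact_force: [1.0, 0.2, -0.2]
opening: 0.0004
grip_force: 0.0
```

Run:
```python
from h import *
s,c,W=wrist(); save("w2.png",c["image"]); print("tcp loc",loc(s["tool_pos"]),s["tool_rot"])
L=loc(W)
for n,q in(("wrist",L),("top",loc(cloud(robot.read_camera("top"))))):
  q=q[(abs(q[...,1])<.1)&(q[...,2]>.06)&(q[...,2]<.11)&(q[...,0]<.01)&(q[...,0]>-.1)]
  h=np.histogram(q[:,0],bins=np.arange(-.1,.012,.004)); print(n,list(zip(h[1].round(3).tolist(),h[0].tolist())))
```

```text
tcp loc [-0.03230479 -0.00154814  0.13187671] [ 3.14133113e+00 -9.70935603e-04  3.00296107e+00]
wrist [(-0.1, 0), (-0.096, 0), (-0.092, 0), (-0.088, 0), (-0.084, 0), (-0.08, 0), (-0.076, 0), (-0.072, 0), (-0.068, 0), (-0.064, 1), (-0.06, 1232), (-0.056, 1129), (-0.052, 638), (-0.048, 128), (-0.044, 137), (-0.04, 145), (-0.036, 131), (-0.032, 128), (-0.028, 3), (-0.024, 0), (-0.02, 0), (-0.016, 516), (-0.012, 571), (-0.008, 0), (-0.004, 0), (0.0, 0), (0.004, 0)]
top [(-0.1, 0), (-0.096, 0), (-0.092, 0), (-0.088, 0), (-0.084, 0), (-0.08, 0), (-0.076, 0), (-0.072, 0), (-0.068, 0), (-0.064, 0), (-0.06, 33), (-0.056, 35), (-0.052, 23), (-0.048, 2), (-0.044, 0), (-0.04, 0), (-0.036, 0), (-0.032, 0), (-0.028, 3), (-0.024, 4), (-0.02, 2), (-0.016, 0), (-0.012, 0), (-0.008, 0), (-0.004, 0), (0.0, 0), (0.004, 0)]
```

View pics/w2.png

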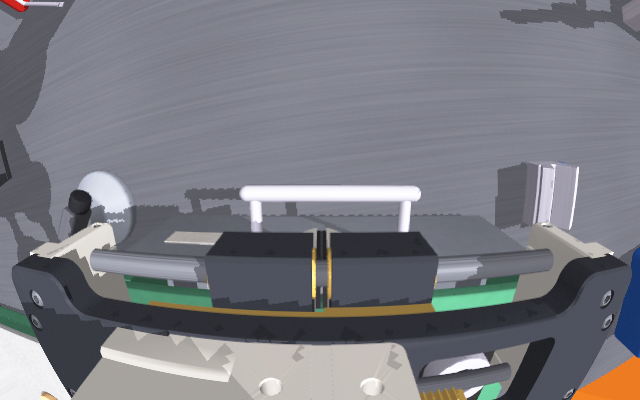

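The bar (240–420, row 193) lies ahead of the closed fingers (320,270), and the drawer's front lies behind them, so they are centred over the gap.

Request:
{"name": "move_arm", "arguments": {"motion": [[0, 0, 0.15, 0, 0, 0], [0, 0, 0.3, 0, 0, 0], [0, 0, 0.42, 0, 0, 0], [0, 0, 0.52, 0, 0, 0], [0, 0, 0.52, 0, 0, 0]]}}

```text
time: 4.38
tool_pos: [0.6178, -0.0381, 0.0785]
tool_rot: [3.141, -0.002, 3.002]
contact_force: [-2.0, 0.3, 0.3]
opening: 0.0005
grip_force: 0.0
```

Request:
{"name": "move_arm", "arguments": {"motion": [[0.06, 0, 0, 0, 0, 0], [0.14, 0, 0, 0, 0, 0], [0.25, 0, 0, 0, 0, 0], [0.37, 0, 0, 0, 0, 0], [0.5, 0, 0, 0, 0, 0], [0.62, 0, 0, 0, 0, 0], [0.75, 0, 0, 0, 0, 0], [0.87, 0, 0, 0, 0, 0], [0.95, 0, 0, 0, 0, 0], [1, 0, 0, 0, 0, 0]]}}

```text
time: 5.62
tool_pos: [0.5189, -0.0241, 0.0799]
tool_rot: [3.141, 0.0, 3.002]
contact_force: [4.3, -0.5, 1.7]
opening: 0.0004
grip_force: 1.7
```

Request:
{"name": "move_arm", "arguments": {"motion": [[0.08, 0, 0, 0, 0, 0], [0.16, 0, 0, 0, 0, 0], [0.24, 0, 0, 0, 0, 0], [0.32, 0, 0, 0, 0, 0], [0.38, 0, 0, 0, 0, 0], [0.42, 0, 0, 0, 0, 0]]}}

```text
time: 6.38
tool_pos: [0.4772, -0.0183, 0.0796]
tool_rot: [3.141, -0.0, 3.002]
contact_force: [3.7, 0.3, 0.2]
opening: 0.0005
grip_force: 1.6
```

Request:
{"name": "move_arm", "arguments": {"motion": [[0.03, 0, 0, 0, 0, 0], [0.06, 0, 0, 0, 0, 0], [0.09, 0, 0, 0, 0, 0], [0.09, 0, 0, 0, 0, 0]]}}

```text
time: 6.88
tool_pos: [0.4681, -0.017, 0.0795]
tool_rot: [3.142, -0.001, 3.002]
contact_force: [1.5, 0.7, 1.2]
opening: 0.0003
grip_force: 0.5
```

Request:
{"name": "move_arm", "arguments": {"motion": [[0.03, 0, 0, 0, 0, 0], [0.05, 0, 0, 0, 0, 0], [0.05, 0, 0, 0, 0, 0]]}}

```text
time: 7.25
tool_pos: [0.4675, -0.017, 0.0801]
tool_rot: [3.142, 0.008, 3.001]
contact_force: [13.8, -0.3, -8.5]
opening: 0.0004
grip_force: 6.9
```

Request:
{"name": "move_arm", "arguments": {"motion": [[-0.1, 0, 0, 0, 0, 0], [-0.13, 0, 0, 0, 0, 0], [-0.13, 0, -0.3, 0, 0, 0], [-0.13, 0, -0.7, 0, 0, 0], [-0.13, 0, -1, 0, 0, 0], [-0.13, 0, -1, 0, 0, 0]]}}

```text
time: 8.0
tool_pos: [0.4773, -0.0183, 0.1815]
tool_rot: [-3.141, 0.003, 3.002]
contact_force: [-0.2, 0.4, -0.6]
opening: 0.0003
grip_force: 0.0
```

Request:
{"name": "move_arm", "arguments": {"motion": [[-0.1, 0.3, -0.3, 0, 0, 0], [-0.2, 0.6, -0.5, 0, 0, 0], [-0.2, 0.6, -0.5, 0, 0, 0], [-0.2, 0.6, -0.5, 0, 0, 0]], "fingers": 0.1}}

```text
time: 8.5
tool_pos: [0.5037, 0.0381, 0.228]
tool_rot: [-3.141, -0.003, 3.002]
contact_force: [-0.7, 0.1, -0.8]
opening: 0.0359
grip_force: 0.0
```

```bash
cat > knob.py <<'E'
from h import *
import sys
s,c,W=wrist(); save(sys.argv[1],c["image"]); print("tcp loc",loc(s["tool_pos"]),s["tool_rot"])
T=robot.read_camera("top"); S=robot.read_camera("side")
for n,im,w in(("wrist",c["image"],W),("top",T["image"],cloud(T)),("side",S["image"],cloud(S))):
    L=loc(w); hsv=cv2.cvtColor(im,cv2.COLOR_RGB2HSV); r=((hsv[...,0]<8)|(hsv[...,0]>172))&(hsv[...,1]>120)&(hsv[...,2]>50)
    m=r&(abs(L[...,0]+.08)<.12)&(abs(L[...,1])<.15)
    q=L[m&(L[...,2]>.103)&(L[...,2]<.118)]; a=L[m&(L[...,2]<.1)]
    if len(q): print(n,len(q),"knob top med",np.median(q,0).round(4),"mid",((q.min(0)+q.max(0))/2).round(4),"ext",np.ptp(q,0).round(4),"minEnc",cv2.minEnclosingCircle(q[:,:2].astype(np.float32)),"pix",np.argwhere(m).mean(0))
    b=L[(abs(L[...,1])<.05)&(abs(L[...,2]-.095)<.012)&(L[...,0]<-.19)&(L[...,0]>-.23)]
    if len(b): print(" bar",np.median(b,0).round(4),len(b))
E
python3 knob.py w3.png
```

```text
tcp loc [-0.15577705  0.05701128  0.22802602] [-3.14101377 -0.0034886   3.0021822 ]
wrist 280 knob top med [-0.0975  0.0669  0.1099] mid [-0.0972  0.0666  0.1074] ext [0.014  0.0211 0.0088] minEnc ((-0.0942557156085968, 0.06656379252672195), 0.010846828110516071) pix [249.09770992 326.03664122]
 bar [-0.2014 -0.      0.0998] 1241
 bar [-0.1996 -0.0186  0.0998] 86
side 19 knob top med [-0.0969  0.0617  0.107 ] mid [-0.0932  0.0644  0.1089] ext [0.0165 0.0219 0.009 ] minEnc ((-0.09608899801969528, 0.06385424733161926), 0.011686929501593113) pix [188.05050505 313.04040404]
 bar [-0.2029 -0.0063  0.097 ] 77
```

View pics/w3.png

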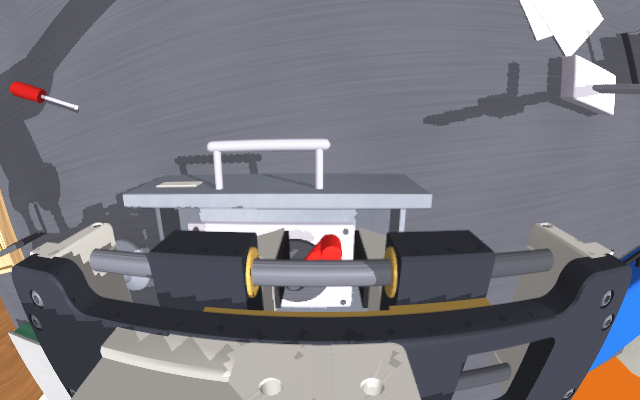

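The red knob shows at about (330,248), between the fingers, with the drawer open and the bar at row 145. Next I turn to the lever's tangent, go above the knob and descend.

Request:
{"name": "move_arm", "arguments": {"motion": [[-0.3, 0.08, 0, 0, 0, 0.05], [-0.613, 0.08, 0.2, 0, 0, 0.1], [-0.613, 0.08, 0.5, 0, 0, 0.155], [-0.613, 0.08, 0.8, 0, 0, 0.207], [-0.613, 0.08, 0.95, 0, 0, 0.207], [-0.613, 0.08, 0.95, 0, 0, 0.207]]}}

```text
time: 9.4
tool_pos: [0.566, 0.0374, 0.1338]
tool_rot: [-3.14, -0.002, 2.354]
contact_force: [0.4, -0.4, 0.8]
opening: 0.0504
grip_force: 0.0
```

```bash
python3 knob.py w4.png
```

```text
tcp loc [-0.09392905  0.0649973   0.13384075] [-3.14008067e+00 -1.74734527e-03  2.35410776e+00]
wrist 887 knob top med [-0.0949  0.0683  0.11  ] mid [-0.0941  0.0675  0.1076] ext [0.0217 0.022  0.0091] minEnc ((-0.09400508552789688, 0.06751455366611481), 0.011119361966848373) pix [228.70730028 324.02203857]
 bar [-0.1995  0.0058  0.0998] 1918
 bar [-0.1993 -0.0248  0.1   ] 69
side 8 knob top med [-0.1001  0.0537  0.1089] mid [-0.1     0.0551  0.1075] ext [0.0122 0.0101 0.0072] minEnc ((-0.10006534308195114, 0.05583416670560837), 0.007463633082807064) pix [189.81818182 314.64935065]
 bar [-0.2034 -0.0058  0.0971] 76
```

View pics/w4.png

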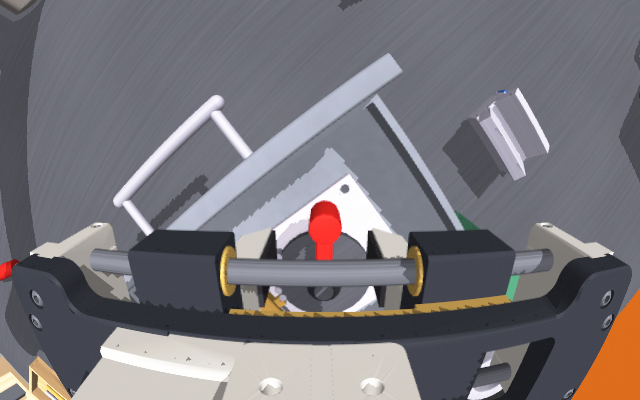

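The knob (325,225) is centred between the fingers and its arm points straight along the tool's x. I descend and close.

Request:
{"name": "move_arm", "arguments": {"motion": [[0.01, 0.02, 0.15, 0, 0, 0], [0.01, 0.02, 0.3, 0, 0, 0], [0.01, 0.02, 0.45, 0, 0, 0], [0.01, 0.02, 0.57, 0, 0, 0], [0.01, 0.02, 0.57, 0, 0, 0]]}}

```text
time: 10.18
tool_pos: [0.5667, 0.0399, 0.0763]
tool_rot: [-3.14, -0.002, 2.352]
contact_force: [0.3, 1.0, 0.5]
opening: 0.0506
grip_force: 0.0
```

Request:
{"name": "move_arm", "arguments": {"motion": [[0, 0, 0, 0, 0, 0], [0, 0, 0, 0, 0, 0], [0, 0, 0, 0, 0, 0], [0, 0, 0, 0, 0, 0], [0, 0, 0, 0, 0, 0], [0, 0, 0, 0, 0, 0]], "fingers": -1, "newtons": 40}}

```text
time: 10.92
tool_pos: [0.5673, 0.0395, 0.078]
tool_rot: [-3.141, 0.0, 2.352]
contact_force: [-2.6, -4.2, 5.0]
opening: 0.0212
grip_force: 40.0
```

Run:
```python
from h import *
s=robot.observe(); p=loc(s["tool_pos"]); print(p,s["tool_rot"],s["opening"])
r=.07; yl=s["tool_rot"][2]
ex=np.array([np.cos(yl),np.sin(yl)]); ey=np.array([np.sin(yl),-np.cos(yl)])  # tool axes (tool down)
# knob at tcp; lever dir at rest local angle: pi-0.65 -> world +A
d=lambda q: r*np.array([np.cos(np.pi-.65+q+A),np.sin(np.pi-.65+q+A)])
for q in np.arange(.05,.851,.05):
    m=d(q)-d(0); print(round(q,2),(m@ex*10).round(3),(m@ey*10).round(3),"rz",(-q/np.pi).round(4))
```

```text
[-0.09293119  0.06728075  0.07802231] [-3.14130665e+00  3.19503077e-04  2.35151796e+00] 0.021189581372584518
0.05 -0.001 -0.035 rz -0.0159
0.1 -0.004 -0.07 rz -0.0318
0.15 -0.008 -0.105 rz -0.0477
0.2 -0.014 -0.139 rz -0.0637
0.25 -0.022 -0.173 rz -0.0796
0.3 -0.031 -0.207 rz -0.0955
0.35 -0.043 -0.24 rz -0.1114
0.4 -0.055 -0.273 rz -0.1273
0.45 -0.07 -0.304 rz -0.1432
0.5 -0.086 -0.336 rz -0.1592
0.55 -0.103 -0.366 rz -0.1751
0.6 -0.123 -0.395 rz -0.191
0.65 -0.143 -0.424 rz -0.2069
0.7 -0.165 -0.451 rz -0.2228
0.75 -0.188 -0.477 rz -0.2387
0.8 -0.213 -0.502 rz -0.2546
0.85 -0.238 -0.526 rz -0.2706
```

Request:
{"name": "move_arm", "arguments": {"motion": [[-0.001, -0.035, 0, 0, 0, -0.016], [-0.004, -0.07, 0, 0, 0, -0.032], [-0.008, -0.105, 0, 0, 0, -0.048], [-0.014, -0.139, 0, 0, 0, -0.064], [-0.022, -0.173, 0, 0, 0, -0.08], [-0.031, -0.207, 0, 0, 0, -0.0955], [-0.043, -0.24, 0, 0, 0, -0.111], [-0.055, -0.273, 0, 0, 0, -0.127], [-0.055, -0.273, 0, 0, 0, -0.127], [-0.055, -0.273, 0, 0, 0, -0.127]]}}

```text
time: 12.18
tool_pos: [0.5522, 0.0172, 0.0781]
tool_rot: [3.141, 0.0, 2.749]
contact_force: [-1.9, 1.5, 5.0]
opening: 0.021
grip_force: 40.0
```

```bash
cat > lev.py <<'E'
from h import *
s=robot.observe(); p=loc(s["tool_pos"]); f=s["contact_force"]
print(p,s["tool_rot"],s["opening"],s["grip_force"],"F loc",f[:2]@U,f[:2]@V,f[2])
k0=np.array([-.0930,.0675]); pv=k0+[.0557,-.0424]; d=p[:2]-pv
print("radius",np.hypot(*d),"lever from tcp",np.arctan2(d[1],d[0])%(2*np.pi)-(np.pi-.65),"from yaw",s["tool_rot"][2]-2.352)
E
python3 lev.py; python3 knob.py w5.png
```

```text
[-0.10485334  0.04309177  0.0780594 ] [3.14064692e+00 4.36638548e-04 2.74893497e+00] 0.02104503187456415 40.00172138214111 F loc -2.0520003500097785 1.2726875919702658 5.027138517041619
radius 0.06990820733430579 lever from tcp 0.3897080017495531 from yaw 0.39693497264117683
tcp loc [-0.10485334  0.04309177  0.0780594 ] [3.14064692e+00 4.36638548e-04 2.74893497e+00]
wrist 433 knob top med [-0.114   0.0447  0.1086] mid [-0.1056  0.0443  0.1073] ext [0.022  0.0187 0.0086] minEnc ((-0.10564456880092621, 0.04368210211396217), 0.01115677785128355) pix [263.80160197 320.75662354]
 bar [-0.1996  0.0067  0.0999] 4309
 bar [-0.1989 -0.0378  0.1009] 40
 bar [-0.2033 -0.0014  0.0978] 71
```

Request:
{"name": "move_arm", "arguments": {"motion": [[-0.001, -0.035, 0, 0, 0, -0.016], [-0.004, -0.07, 0, 0, 0, -0.032], [-0.008, -0.105, 0, 0, 0, -0.048], [-0.014, -0.139, 0, 0, 0, -0.064], [-0.022, -0.173, 0, 0, 0, -0.08], [-0.031, -0.207, 0, 0, 0, -0.0955], [-0.043, -0.24, 0, 0, 0, -0.111], [-0.055, -0.273, 0, 0, 0, -0.127], [-0.055, -0.273, 0, 0, 0, -0.127], [-0.055, -0.273, 0, 0, 0, -0.127]]}}

```text
time: 13.58
tool_pos: [0.5466, -0.01, 0.0781]
tool_rot: [3.141, 0.0, -3.135]
contact_force: [-2.1, 1.8, 6.2]
opening: 0.0212
grip_force: 40.0
```

```bash
python3 lev.py; python3 knob.py w6.png
```

```text
[-0.10655365  0.01533166  0.07805779] [ 3.14074053e+00  2.76250674e-04 -3.13537820e+00] 0.02120503606384752 40.00149607658386 F loc -2.3717681760454634 1.4646255452728751 6.1816337939537895
radius 0.06993917795969207 lever from tcp 0.7901271666315854 from yaw -5.487378199471152
tcp loc [-0.10655365  0.01533166  0.07805779] [ 3.14074053e+00  2.76250674e-04 -3.13537820e+00]
wrist 425 knob top med [-0.1157  0.0151  0.1088] mid [-0.1075  0.0146  0.1074] ext [0.0208 0.0182 0.0088] minEnc ((-0.1076434850692749, 0.015740342438220978), 0.010834895074367523) pix [264.13292308 320.91446154]
 bar [-0.1994 -0.0008  0.0999] 5343
 bar [-0.2031 -0.0027  0.0971] 76
```

View pics/w6.png

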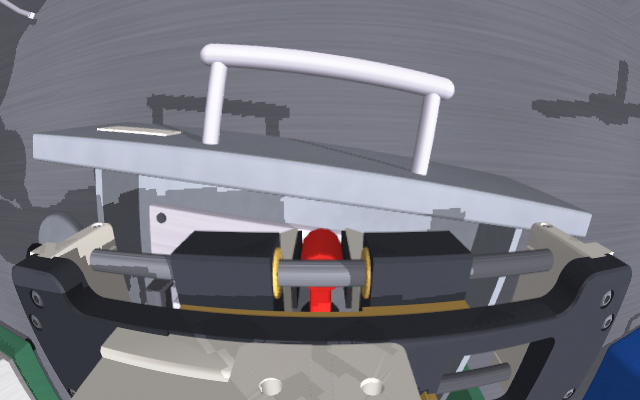

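The knob (322,240) is held, with its arm in line with the tool. The TCP arc gives about 0.79 rad and the image about 0.78. The bar has not moved, so the drawer is still open, and I hand in.

```bash
python3 -c "
from cell import robot
print(robot.hand_in())"
```

```text
the job is handed in; nothing more can be done
None
```

I handed the job in with the drawer pulled to its stop and the knob gripped at 40 N, with the lever at about 0.79 rad by my measurements (fourth click); the hand-in returned no verdict, and I did not re-measure the loose items at the end.

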